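# Level the tipped scrap bin and hold its locking pin through both bushings

## Robot

A 6-joint arm with a two-finger parallel gripper is mounted at the origin on the work surface. World frame = base frame: x ahead of the robot, y to its left, z up, the work surface at z = 0. Lengths are in m, angles in rad, forces in N, time in s.
With the tool pointing down it reaches from about 0.35 to 0.925 m from the base axis. Payload 6.4 kg.
Tool frame: the origin (TCP) lies on the front face of the gripper's body, between the roots of the fingers; the fingertips stand 97 mm ahead of it and the grasp point (between the pads) lies 78 mm ahead of it; z points along the fingers, y is the direction in which the jaws open and shut (so a half turn about z gives the same grasp; the last joint's range is limited). The gripper opens to 94 mm and grips with 3 to 60 N. Pads are 16 mm wide; open, the fingers measure 119 mm over their backs; the gripper's body (75 mm by 177 mm) begins 78 mm behind the grasp point.
Start: joints at [-1.344, 0.245, 1.558, -0, 1.339, -0.174], TCP at [0.254, -0.598, 0.303] pointing down, gripper open.
Joint ranges: [-3.13, 3.13], [-1.02, 2.26], [0.13, 2.54], [-0.95, 4.09], [0.21, 2.88], [-2.74, 2.74]. Speed limits (rad/s): [2.57, 2.57, 3.14, 3.14, 3.14, 3.14].

## Interface

Orientations are given as a rotation vector (axis times angle).
In Python, from bench import env, get_image, get_calibration, workorder, search_frame gives the robot as it stands.
- The arm moves only by the tool jog_arm, never from a script. Its argument "increments" is a list of rows, each a list of 2 entries, a list of its own where there are three numbers: the shift along the tool's x, y, z in m, then the turn about the tool's z in rad. In form: [[[x, y, z], spin], ...]. A call has 1 to 8 rows; each row is the pose to reach, as a shift and turn from the pose commanded when the call began, along the tool's axes at that moment; what a row does not reach only later rows make up. A row lasts 1/8 s, in which the tool goes at most 62.5 mm and 10.7 degrees, less where a joint would pass 70% of its speed; a pose out of reach is approached as far as the arm can. A call with a gripper value outside its range is refused whole. "fingers" is the closure in counts, from 0 (fully open) to 255 (shut), set as the call begins (left out, the last holds). The fingers move at their own pace and stop on an object; the grip force is fixed at half the most. Time passes only in rows, so rows that repeat a pose let the fingers close. It gives the time, the measured TCP pose, the force and the opening at its end, in the units of the state.
- env.get_state(): the state, without advancing time (a new reading comes with each control period).
- get_image(name): name is "scene" or "top"; returns the picture (420x560x3 uint8, blue, green, red); there is no depth.
- get_calibration(name): a dict with "camera_matrix" (3x3 intrinsics, pixels), "k1" (the pictures are not rectified: a ray, as slopes to the right and down, at radius r is drawn at 1 + k1 r^2 times it, then the intrinsics apply), "extrinsics" (4x4, takes a point from camera to world coordinates). Camera axes: x right, y up, looking along -z (the intrinsics and any distortion apply to the point x, -y, -z); pixel columns grow to the right and rows downward; lengths in m; the calibration is good to about 2 mm. A picture is of the moment at which its call begins. get_calibration takes no time and is no camera call.
- workorder.close_job(): hands the job in, once; it reports no verdict.
Trained networks look in the newest picture that a camera, given by its name, has taken for a name from the list of things; names that differ only in an ending like _2 or _b are one class to them, and where a whole thing is asked for, a point or a joint stands for the part that bears it (a point fixed in the world has none). Each returns a list of dicts, best first, with "p" (0 to 1); they miss things now and then, are a little off and sometimes report something else, mostly with a low value. They report only what shows in the picture. A call takes as long as a camera call. They do not tell look-alikes from the thing itself.
- search_frame(camera, query): "extent" ([centre column, centre row, width, height] in pixels, round what is visible of it).
The state is a dict: "time": time; "joints": joint angles; "joint_vel": joint speeds; "joint_torque": joint torques, N m; "eef_pos": TCP position; "orientation": TCP orientation; "contact_force": force on the tool from outside, world axes, zero at the start; "torque": the same for the moment, N m; "opening": opening from 0.0 (shut) to 1.0 (fully open).
Only numpy, scipy, OpenCV 4.12 (cv2) and the standard library are available. Lean on these libraries where they do the work, as an engineer would, in place of code of your own. Each camera call takes 0.05 s, during which the arm holds its last target. There are 200 camera calls.

## Task

The steel scrap bin has been left tipped: press its yellow lip down until the bin sits level on its stop. Then take the locking pin from its grey rest by the red handle and thread it through the white bushing on the fixed blue bracket and on through the white bushing on the bin, until the pin's end sticks clearly out of the second bushing. Finish while still gripping the handle with the pin held through both bushings, and leave the castor wheel, funnel, mallet and sprue runners where they are.

Things in the scene. Friction and masses are not known exactly. Their poses are not given: they have to be found in the camera images.
- bin (a joint): tilt of the open steel bin (200 x 200 mm, 100 mm deep) about a level axis through pivot along the stand's y axis. 0 = level, on its stop; grows (to at most 0.6 rad) as the edge nearer the robot rises. A stiff pivot: it stays where it is left; about 4 N down on the lip turns it, and it stays level after being pressed to the stop
- pivot (a point): middle of the bin's tilt axis, on the blue stand, 125 mm above the cart top; fixed in the world. Its axes are the stand's: z up, y along the tilt axis and along the line of the two bushings, x away from the robot's side of the bin
- lip (a point): centre of the upper face of the yellow press lip (45 mm in x, 90 mm in y, 5 mm thick) on the bin's rim on the robot's side. When the bin is level it lies 122.5 mm on the -x side of the pivot, 45 mm to its +y side and 30 mm above it; it moves on an arc about the pivot axis as the bin tilts. Axes tilt with the bin
- outer_bushing (a point): centre of the entry face of the white bushing on the fixed blue bracket; its bore runs level along this point's +y axis, the way the pin goes in. The bushing is 20 mm long, bore 20 mm, flared at the entry to about 29 mm; outside 48 mm square, axis 100 mm above the cart top, the bracket reaching 24 mm above the axis. Axes are those of the stand (z up)
- inner_bushing (a point): centre of the entry face of an equal white bushing carried on the bin's side towards the robot, moving with the bin. With the bin level it is exactly in line with the outer one, its entry face 70 mm further along +y from the outer entry face; beyond its far end (20 mm on) at least 100 mm is free, under the lip
- pin_handle (a point): centre of the red block handle of the loose locking pin: 26 mm wide (point x), 50 mm long (point y), 44 mm high (point z, up). The steel rod, 14 mm thick, leaves the middle of its +y face and runs 130 mm along the point's +y axis; its last 8 mm taper to 8 mm. About 120 g. At the start it lies level in the grey rest, handle centre 52 mm up. Grip it across its 26 mm width
- pin_tip (a point): centre of the rod's free end, 155 mm along +y from the handle's centre
- rest: fixed grey pin rest, foot 60 x 190 mm and 6 mm high; origin on the cart top under the centre of the pin's handle, y axis towards the pin's tip. A 20 mm wide pad, its top 30 mm up, carries the handle, and a notched post (36 mm wide, 55 mm high) carries the rod 110 mm ahead of the handle's centre; lift the pin straight up
- castor: black nylon castor wheel, 76 mm across, 34 mm high, lying flat; origin under its centre. Leave alone
- funnel: yellow funnel standing mouth down, 100 mm across, 110 mm high; origin at the centre of its foot. Leave alone
- mallet: mallet lying flat, 240 mm long, 44 mm high, rubber-faced steel head; origin on the cart top under the handle, x axis towards the head, whose centre is 90 mm along it. Leave alone
- sprue: pale green sprue runner cluster, 112 x 100 mm, flat with a 39 mm high stub in the middle; origin under its centre. Leave alone
Things that resemble listed ones, but are neither listed nor needed, are in the scene too. There is more than one size of the part that bears pin_handle; the job needs the smaller.

How it is judged:
On the way, in this order (a step that is already met when the one before it is completed fails the run):
1. the bin is pressed level (value of joint bin below 0.04 rad), for 0.2 s.
2. the pin is through the bracket's bushing and not yet in the bin's (y of pin_tip in the frame of outer_bushing between 0.021 and 0.072 m and x of pin_tip in the frame of outer_bushing between -0.012 and 0.012 m and z of pin_tip in the frame of outer_bushing between -0.012 and 0.012 m and angle between the y axis of pin_tip and the y axis of outer_bushing, either way round below 0.25 rad), for 0.05 s.
At the end, for the whole second after the job is handed in: The bin is level (within 0.07 rad), the pin runs through both bushings with its end at least 5 mm out of the far side of the bin's bushing and within 10 mm of the bore's axis, in line with the bores within 0.12 rad, still, and the fingers still grip it (more than 1.5 N) (value of joint bin below 0.07 rad and y of pin_tip in the frame of inner_bushing above 0.025 m and x of pin_tip in the frame of inner_bushing between -0.01 and 0.01 m and z of pin_tip in the frame of inner_bushing between -0.01 and 0.01 m and angle between the y axis of pin_tip and the y axis of outer_bushing, either way round below 0.12 rad and contact force between the fingers and pin above 1.5 N and linear speed of pin below 0.03 m/s); the arm keeps its last pose, push and grip.
It fails at once if a bystander is moved by more than 30 mm (distance of any of castor, funnel, mallet, sprue from where it was at the start of the episode above 0.03 m).
It also fails if it takes over 67 s, if anything falls off the work surface, if the arm or the gripper's body presses on something with over 40 N, if the wrist force passes 120 N, or if a joint passes its speed limit or range.

## Working session

There is one attempt and no reset: what is moved stays moved. The work goes in short steps, Python scripts to look and compute and a tool call to move; the robot and the scene stay as the last step left them, time stands still between calls to the robot, and variables do not carry over. Pictures are saved under pics/ and viewed, about 8 in all and at most 12, crops included, and the job is handed in when it is done.

Besides the shell and the picture viewer there is one more tool, called after "Request:" by a JSON object that holds its "name" and its "arguments", one argument or row to a line. jog_arm: Moves the arm, as the interface text tells. Its arguments: {"type":"object","properties":{"increments":{"type":"array"},"fingers":{"type":"number"}},"required":["increments"]}

```bash
ls; mkdir -p pics
python3 - <<'E'
from bench import env,get_image,get_calibration,search_frame
import cv2,numpy as np
for n in("scene","top"):
    cv2.imwrite(f"pics/{n}0.png",get_image(n))
    c=get_calibration(n);print(n,c)
    for q in("bin","lip","outer_bushing","inner_bushing","pin_handle","rest","castor","funnel","mallet","sprue"):
        print(q,[(np.round(d["extent"]).tolist(),round(d["p"],2)) for d in search_frame(n,q)])
print(env.get_state())
E
```

```text
pics
scene {'camera_matrix': array([[459.9790469 ,   0.        , 279.91250871],
       [  0.        , 459.9790469 , 211.03842449],
       [  0.        ,   0.        ,   1.        ]]), 'k1': -0.08888148300690048, 'extrinsics': array([[ 0.82568939, -0.44543667,  0.34615487,  1.01508107],
       [ 0.56388825,  0.66947174, -0.48356761, -0.65658373],
       [-0.01634216,  0.59446931,  0.80395222,  1.16525838],
       [ 0.        ,  0.        ,  0.        ,  1.        ]])}
bin [([360.0, 183.0, 98.0, 110.0], 0.89), ([236.0, 350.0, 38.0, 39.0], 0.69)]
lip [([228.0, 283.0, 65.0, 40.0], 0.71), ([360.0, 183.0, 101.0, 105.0], 0.55)]
outer_bushing [([348.0, 196.0, 117.0, 130.0], 0.85)]
inner_bushing [([359.0, 183.0, 101.0, 102.0], 0.92), ([349.0, 194.0, 118.0, 124.0], 0.53)]
pin_handle [([225.0, 275.0, 61.0, 36.0], 0.91), ([125.0, 292.0, 25.0, 76.0], 0.68)]
rest [([227.0, 283.0, 73.0, 46.0], 0.93)]
castor [([303.0, 305.0, 29.0, 30.0], 0.95)]
funnel [([236.0, 351.0, 42.0, 38.0], 0.68)]
mallet [([290.0, 129.0, 66.0, 40.0], 0.88)]
sprue [([250.0, 200.0, 33.0, 24.0], 0.79)]
top {'camera_matrix': arra
[... 936 characters left out ...]
12.0, 281.0, 43.0, 95.0], 0.31)]
{'time': 1.1, 'joints': array([-1.34410544e+00,  2.45109391e-01,  1.55779272e+00, -8.82798152e-07,
        1.33871134e+00, -1.74102889e-01]), 'joint_vel': array([-0.00051017, -0.00124897,  0.00063828, -0.00024373,  0.00044116,
       -0.00034392]), 'joint_torque': array([-9.53178132e-04, -4.15846574e+01, -3.14877641e+01,  6.84882514e-02,
        2.90289789e-02,  3.70420366e-06]), 'eef_pos': array([ 0.25360342, -0.5984991 ,  0.30265316]), 'orientation': array([-3.07870159e+00, -6.25356238e-01,  2.20791008e-06]), 'contact_force': array([0.49706735, 0.20056683, 0.20804581]), 'torque': array([-0.01355525,  0.03859753,  0.00792327]), 'opening': 1.0038026510439841}
```

Run:
```python
import cv2
a=cv2.imread("pics/top0.png");b=cv2.imread("pics/scene0.png")
cv2.imwrite("pics/t1.png",cv2.resize(a[60:360,60:460],None,fx=2,fy=2,interpolation=cv2.INTER_CUBIC))
cv2.imwrite("pics/s1.png",cv2.resize(b[90:390,90:490],None,fx=2,fy=2,interpolation=cv2.INTER_CUBIC))
```

```text
(no output)
```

View pics/t1.png

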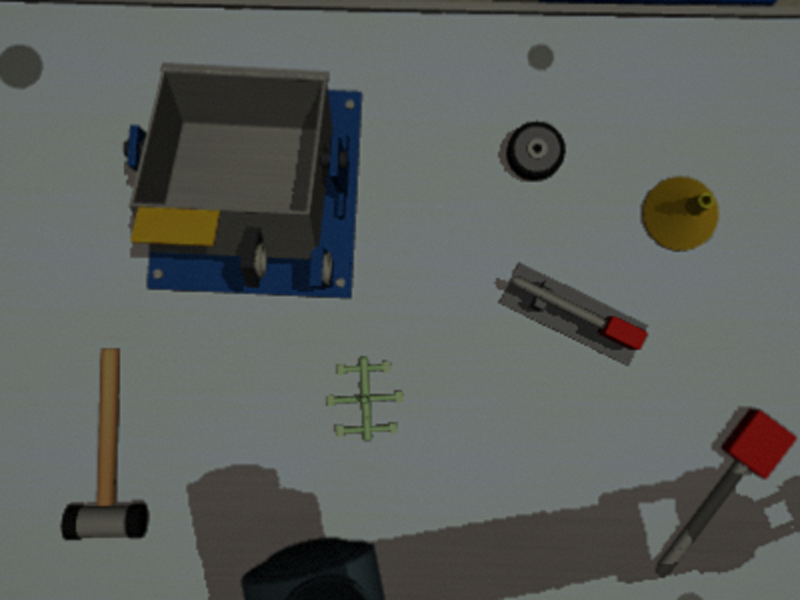

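View pics/s1.png

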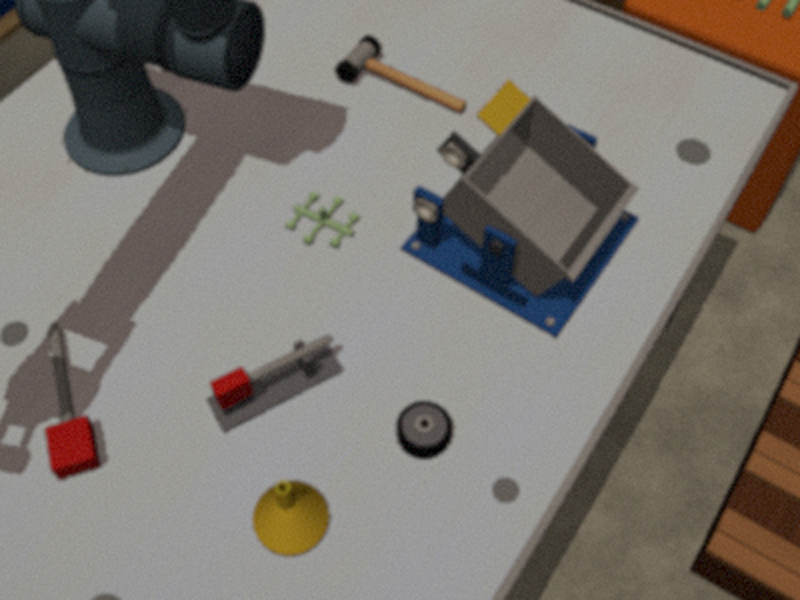

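The top view shows the bin at (240,160) in the crop. The outer bushing's entry face is near (328,267) and the inner's near (259,258). The small pin in its rest has its handle at (625,332) and its tip at about (510,285). The larger decoy pin is at (760,440). I'll zoom in to get better pixel positions.

```bash
cat > h.py <<'E'
import numpy as np,cv2
from bench import get_calibration
from scipy.optimize import least_squares
C={n:get_calibration(n) for n in("scene","top")}
def proj(n,P):
    c=C[n];E=np.linalg.inv(c["extrinsics"]);p=np.atleast_2d(P)@E[:3,:3].T+E[:3,3]
    s=np.stack([p[:,0]/-p[:,2],-p[:,1]/-p[:,2]],1);s=s*(1+c["k1"]*(s**2).sum(1,keepdims=True))
    K=c["camera_matrix"];return s*[K[0,0],K[1,1]]+K[:2,2]
def onz(n,uv,z):
    r=least_squares(lambda q:(proj(n,[[q[0],q[1],z]])[0]-uv),[.5,0]);return r.x
def tri(uvs):
    return least_squares(lambda q:np.concatenate([proj(n,q)[0]-u for n,u in uvs.items()]),[.5,0,.1]).x
E
python3 - <<'E'
import cv2,numpy as np
a=cv2.imread("pics/top0.png");b=cv2.imread("pics/scene0.png")
z=lambda i,x,y:cv2.resize(i[y:y+75,x:x+100],None,fx=4,fy=4,interpolation=cv2.INTER_CUBIC)
o=np.vstack([np.hstack([z(a,165,140),z(a,300,170)]),np.hstack([z(b,285,140),z(b,185,240)])])
o=np.clip(o*1.4,0,255).astype(np.uint8)
cv2.imwrite("pics/z1.png",o)
E
```

```text
(no output)
```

View pics/z1.png

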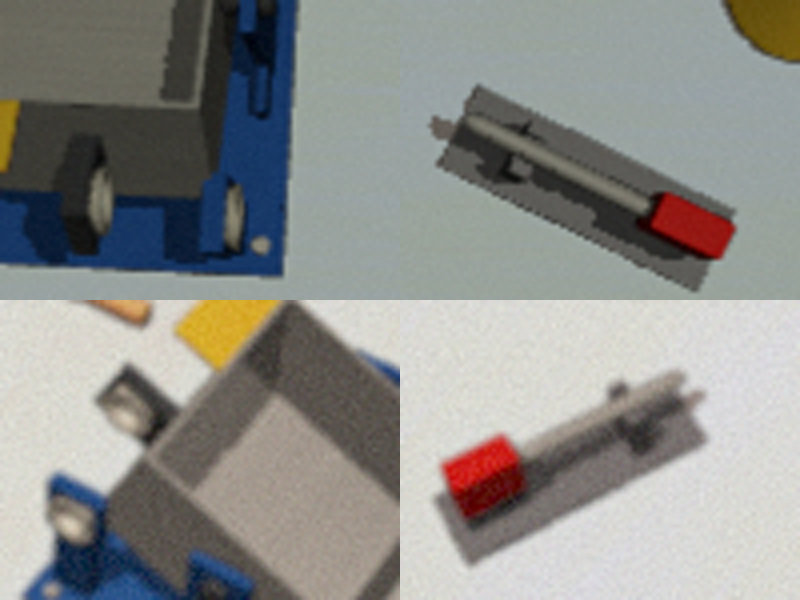

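Run:
```python
from h import *
T1=lambda x,y:np.array([165+x/4,140+y/4]);T2=lambda x,y:np.array([300+(x-400)/4,170+y/4])
S1=lambda x,y:np.array([285+x/4,140+(y-300)/4]);S2=lambda x,y:np.array([185+(x-400)/4,240+(y-300)/4])
o=tri(dict(top=T1(234,215),scene=S1(73,520)));i=tri(dict(top=T1(101,200),scene=S1(128,408)))
print("outer",o,"inner",i,"outer@z.1",onz("top",T1(234,215),.1),onz("scene",S1(73,520),.1))
t=tri(dict(top=T2(470,122),scene=S2(682,378)));print("tip",t, onz("top",T2(470,122),.052),onz("scene",S2(682,378),.052))
print("htop",tri(dict(top=T2(693,222),scene=S2(483,463))),onz("top",T2(693,222),.074),onz("scene",S2(483,463),.074))
f=[onz("top",T2(*p),.006) for p in((477,85),(737,212),(697,290),(437,165))];print("foot",f)
g=[onz("scene",S2(*p),.006) for p in((440,497),(468,565),(706,438))];print("footS",g)
print("rod top pts",onz("top",T2(480,124),.059),onz("top",T2(645,203),.059))
b=[onz("top",np.array(p)/2+60,.006) for p in((147,298),(352,297),(360,90))];print("base",b)
b=[onz("scene",np.array(p)/2+90,.006) for p in((402,248),(557,335),(636,216))];print("baseS",b)
```

```text
outer [0.57758157 0.07294518 0.09537613] inner [0.579174   0.14293231 0.15527415] outer@z.1 [0.57630368 0.07167122] [0.58059958 0.07103328]
tip [ 0.56989263 -0.16288919  0.04590772] [ 0.56800798 -0.16346629] [ 0.57398694 -0.16413468]
htop [ 0.50752796 -0.30093213  0.06978159] [ 0.50632982 -0.30089155] [ 0.51085559 -0.30130265]
foot [array([ 0.59654166, -0.17267597]), array([ 0.51518795, -0.34595528]), array([ 0.46313175, -0.31957475]), array([ 0.5425884 , -0.14668955])]
footS [array([ 0.47142901, -0.31699017]), array([ 0.52115674, -0.34582882]), array([ 0.59914699, -0.174246  ])]
rod top pts [ 0.56629404 -0.16909867] [ 0.51812147 -0.27406726]
base [array([0.53981219, 0.3181933 ]), array([0.54621881, 0.04818247]), array([0.82594458, 0.04410136])]
baseS [array([0.55121502, 0.05036856]), array([0.8262753 , 0.04467873]), array([0.82863245, 0.31119491])]
```

Request:
{"name": "jog_arm", "arguments": {
  "increments": [
    [[0.039,-0.039,-0.015],0.05],
    [[0.078,-0.079,-0.03],0.1],
    [[0.117,-0.118,-0.045],0.15],
    [[0.156,-0.158,-0.06],0.2],
    [[0.195,-0.197,-0.077],0.25],
    [[0.234,-0.236,-0.077],0.3],
    [[0.274,-0.276,-0.077],0.35],
    [[0.313,-0.315,-0.077],0.4]
  ],
  "fingers": 255
}}

```text
time: 2.1
eef_pos: [0.4192, -0.1846, 0.38]
orientation: [3.141, -0.002, 0.001]
contact_force: [1.4, -0.1, -0.2]
opening: 0.186
```

Run:
```python
from h import *
print(onz("top",[147.5,172.5],.21))
# predicted lip corners for theta
pv=np.array([.685,.181,.125])
for th in(.4,.5,.6):
    R=np.array([[np.cos(th),0,np.sin(th)],[0,1,0],[-np.sin(th),0,np.cos(th)]])
    P=np.array([[-.145,.09,.03],[-.145,0,.03],[-.1,0,.03],[-.1,.09,.03]])@R.T+pv
    print(th,P[:,2].round(3),((proj("top",P)-60)*2).round().tolist(),((proj("scene",P)-90)*2).round().tolist())
```

```text
[0.60956225 0.22588947]
0.4 [0.209 0.209 0.192 0.192] [[132.0, 267.0], [215.0, 268.0], [220.0, 233.0], [139.0, 231.0]] [[490.0, 73.0], [459.0, 108.0], [483.0, 128.0], [513.0, 92.0]]
0.5 [0.221 0.221 0.199 0.199] [[128.0, 257.0], [213.0, 259.0], [219.0, 225.0], [137.0, 224.0]] [[496.0, 69.0], [465.0, 105.0], [487.0, 127.0], [518.0, 90.0]]
0.6 [0.232 0.232 0.206 0.206] [[125.0, 247.0], [211.0, 248.0], [218.0, 217.0], [135.0, 216.0]] [[503.0, 66.0], [471.0, 103.0], [493.0, 125.0], [523.0, 89.0]]
```

Request:
{"name": "jog_arm", "arguments": {
  "increments": [
    [[0.022,-0.052,0.0],0],
    [[0.045,-0.103,0.0],0],
    [[0.068,-0.154,0.0],0],
    [[0.09,-0.205,0.0],0],
    [[0.113,-0.257,0.0],0],
    [[0.136,-0.308,0.005],0],
    [[0.158,-0.36,0.01],0],
    [[0.18,-0.41,0.015],0]
  ]
}}

```text
time: 3.1
eef_pos: [0.5991, 0.2257, 0.3646]
orientation: [3.142, 0.002, 0.001]
contact_force: [1.2, -0.6, -0.8]
opening: 0.004
```

Run:
```python
from bench import env,get_image
import cv2,numpy as np
a=get_image("scene");b=get_image("top");s=env.get_state();print(s["eef_pos"],s["contact_force"])
z=lambda i,x,y:cv2.resize(i[y:y+150,x:x+120],None,fx=3.3,fy=3.3,interpolation=cv2.INTER_CUBIC)
cv2.imwrite("pics/p2.png",np.hstack([z(a,290,80),z(b,110,100)]))
```

```text
[0.59893296 0.22764117 0.36288349] [-0.45436553 -0.58187312  0.53292234]
```

View pics/p2.png

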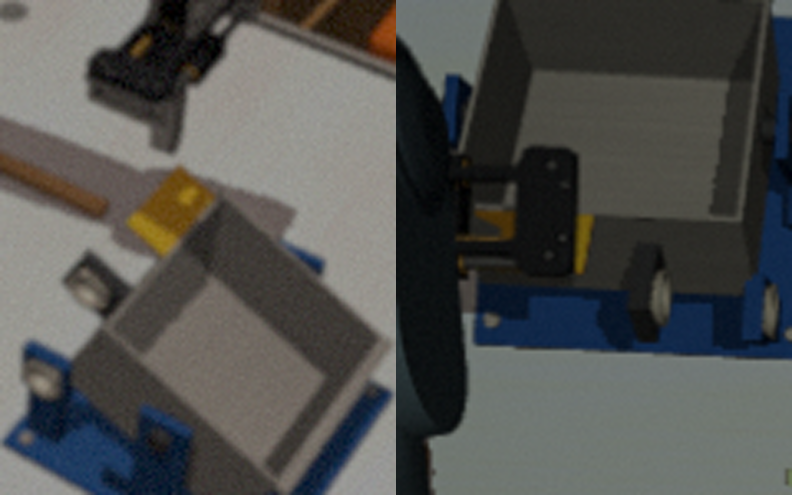

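The fingertips are over the yellow lip. I'll press down along the arc.

Request:
{"name": "jog_arm", "arguments": {
  "increments": [
    [[0.0,0,0.015],0],
    [[0.0,0,0.03],0],
    [[0.0,0,0.04],0],
    [[-0.002,0,0.048],0],
    [[-0.004,0,0.055],0],
    [[-0.006,0,0.062],0],
    [[-0.008,0,0.069],0],
    [[-0.01,0,0.076],0]
  ]
}}

```text
time: 4.2
eef_pos: [0.5885, 0.2239, 0.2886]
orientation: [-3.141, -0.001, -0.001]
contact_force: [-1.9, 0.0, 2.4]
opening: 0.004
```

Request:
{"name": "jog_arm", "arguments": {
  "increments": [
    [[-0.002,0,0.006],0],
    [[-0.004,0,0.012],0],
    [[-0.006,0,0.018],0],
    [[-0.008,0,0.023],0],
    [[-0.009,0,0.027],0],
    [[-0.01,0,0.03],0],
    [[-0.01,0,0.032],0],
    [[-0.01,0,0.034],0]
  ]
}}

```text
time: 5.2
eef_pos: [0.5784, 0.2237, 0.2545]
orientation: [3.141, 0.001, -0.001]
contact_force: [-1.1, 1.1, 2.4]
opening: 0.001
```

Request:
{"name": "jog_arm", "arguments": {
  "increments": [
    [[0,0,0.001],0],
    [[0,0,0.002],0],
    [[0,0,0.002],0]
  ]
}}

```text
time: 5.58
eef_pos: [0.5786, 0.2236, 0.2525]
orientation: [3.141, 0.001, 0.0]
contact_force: [-1.5, 1.5, 0.5]
opening: 0.007
```

Request:
{"name": "jog_arm", "arguments": {
  "increments": [
    [[0,0,0.001],0],
    [[0,0,0.001],0]
  ]
}}

```text
time: 5.82
eef_pos: [0.5787, 0.2237, 0.2524]
orientation: [3.141, 0.001, 0.0]
contact_force: [-4.5, -0.9, 5.4]
opening: 0.001
```

Request:
{"name": "jog_arm", "arguments": {
  "increments": [
    [[0,0,0.001],0],
    [[0,0,0.002],0],
    [[0,0,0.002],0]
  ]
}}

```text
time: 6.2
eef_pos: [0.5787, 0.2237, 0.2523]
orientation: [3.141, 0.002, -0.0]
contact_force: [-8.6, -1.6, 14.9]
opening: 0.008
```

Request:
{"name": "jog_arm", "arguments": {
  "increments": [
    [[0,0,-0.055],0],
    [[0,0,-0.11],0],
    [[-0.008,0.06,-0.11],-0.15],
    [[-0.016,0.12,-0.11],-0.3],
    [[-0.024,0.18,-0.11],-0.45],
    [[-0.032,0.24,-0.11],-0.6],
    [[-0.04,0.3,-0.11],-0.75],
    [[-0.049,0.36,-0.11],-0.9]
  ],
  "fingers": 0
}}

```text
time: 7.2
eef_pos: [0.5294, -0.1384, 0.3595]
orientation: [2.824, 1.374, 0.001]
contact_force: [0.0, -0.4, -0.3]
opening: 0.82
```

Run:
```python
from bench import env,get_image
import cv2,numpy as np
a=get_image("scene");b=get_image("top");s=env.get_state();print(s["eef_pos"],s["orientation"],s["contact_force"])
z=lambda i,x,y:cv2.resize(i[y:y+150,x:x+100],None,fx=4,fy=4,interpolation=cv2.INTER_CUBIC)
cv2.imwrite("pics/p3.png",np.clip(np.hstack([z(a,285,100),z(b,140,80)])*1.4,0,255))
```

```text
[ 0.52903726 -0.14106096  0.35927376] [ 2.83058686e+00  1.35932198e+00 -1.16919218e-03] [-0.11389777  0.06793227 -0.0731365 ][ WARN:0@0.907] global loadsave.cpp:1063 imwrite_ Unsupported depth image for selected encoder is fallbacked to CV_8U.
```

View pics/p3.png

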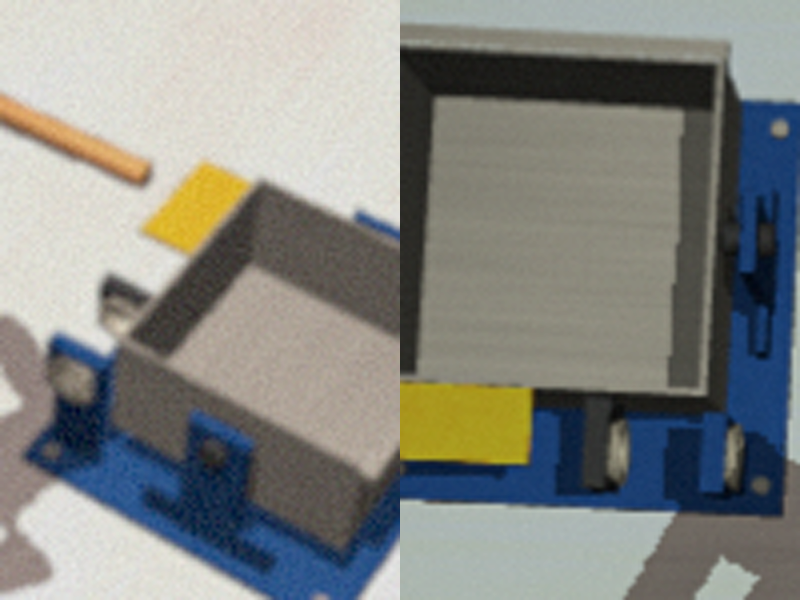

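The bin now sits level, with the bushing faces at top-crop (735,458) and (618,455). I'll work out the bore line.

Run:
```python
from h import *
from bench import env
T=lambda x,y:np.array([140+(x-400)/4,80+y/4]);S=lambda x,y:np.array([285+x/4,100+y/4])
for n,t,s in(("outer",(735,458),(70,378)),("inner",(618,455),(120,308))):
    print(n,tri(dict(top=T(*t),scene=S(*s))),onz("top",T(*t),.1),onz("scene",S(*s),.1))
p=[onz("top",T(*q),z) for q,z in(((400,460),.155),((530,465),.155),((712,392),.155),((728,45),.155),((400,501),.006),((782,513),.006),((797,103),.006))]
d=lambda a,b:(b-a)
for a,b in((0,1),(2,3),(4,5),(5,6)): v=p[b]-p[a];print(p[a].round(4),p[b].round(4),np.degrees(np.arctan2(v[1],v[0])).round(2))
# candidate prediction of the pin grasp
from scipy.spatial.transform import Rotation as R
s=env.get_state();M=R.from_rotvec(s["orientation"]).as_matrix();print(M.round(3))
print("to handle, tool axes",M.T@(np.array([.508,-.301,.25])-s["eef_pos"]),"heading",np.arctan2(M[1,0],M[0,0]))
```

```text
outer [0.57553948 0.07203667 0.0973088 ] [0.57447614 0.07101303] [0.57773612 0.07139698]
inner [0.57508233 0.14147487 0.10895298] [0.5749203  0.14224784] [0.5726919  0.14983572]
[0.5646 0.257 ] [0.5632 0.1826] -91.1
[0.6077 0.0791] [0.8127 0.075 ] -1.14
[0.5501 0.3016] [0.5469 0.0495] -90.73
[0.5469 0.0495] [0.8238 0.0461] -0.71
[[ 0.625  0.78  -0.   ]
 [ 0.78  -0.625 -0.002]
 [-0.001  0.001 -1.   ]]
to handle, tool axes [-0.13783315  0.08345934  0.10954624] heading 0.8954069011503708
```

Request:
{"name": "jog_arm", "arguments": {
  "increments": [
    [[-0.035,0.021,0.01],-0.06],
    [[-0.07,0.041,0.02],-0.12],
    [[-0.105,0.062,0.04],-0.18],
    [[-0.14,0.083,0.07],-0.24],
    [[-0.14,0.083,0.109],-0.24],
    [[-0.14,0.083,0.109],-0.24]
  ],
  "fingers": 0
}}

```text
time: 8.05
eef_pos: [0.5068, -0.2961, 0.2469]
orientation: [-2.639, -1.692, 0.003]
contact_force: [-0.5, -0.3, 0.7]
opening: 1.001
```

Run:
```python
from bench import env,get_image
from h import *
from scipy.spatial.transform import Rotation as R
a=get_image("scene");b=get_image("top");s=env.get_state();M=R.from_rotvec(s["orientation"]).as_matrix()
print(s["eef_pos"],np.arctan2(M[1,0],M[0,0]))
P=s["eef_pos"]+M[:,2]*.078; P[2]=.074
for n,i in(("scene",a),("top",b)):
    q=proj(n,P)[0];cv2.circle(i,tuple(np.round(q).astype(int)),2,(0,255,0),-1)
z=lambda i,x,y:cv2.resize(i[y:y+150,x:x+100],None,fx=4,fy=4,interpolation=cv2.INTER_CUBIC)
cv2.imwrite("pics/p4.png",np.hstack([z(a,180,180),z(b,300,130)]))
```

```text
[ 0.50859205 -0.2970037   0.25142   ] 1.1413309421042996
```

View pics/p4.png

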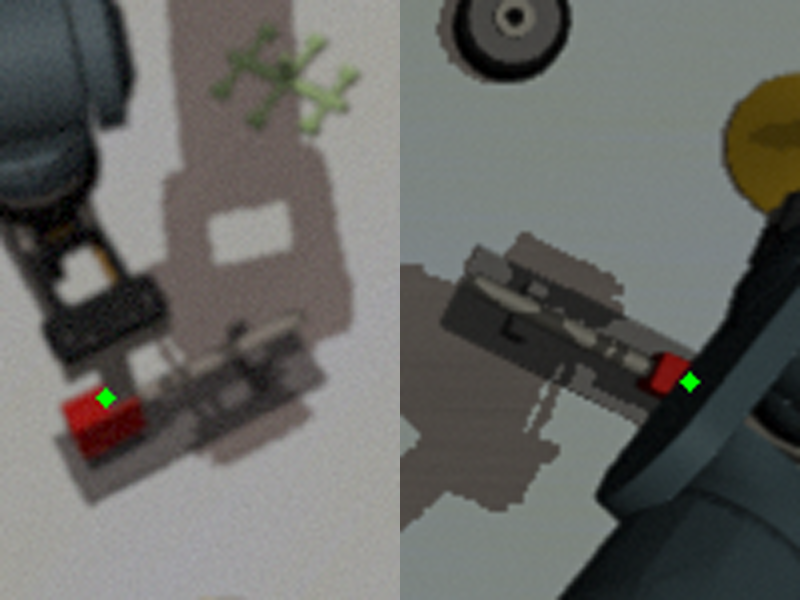

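The grasp point falls on the handle, about 3 mm forward of centre. The funnel is close, so I'll go down with the fingers partly closed.

Run:
```python
from h import *
c=onz("top",[402,169],.03);print(c, "scene",onz("scene",[236,362],.0))
h=np.array([.506,-.302]);j=np.array([.909,-.418])
for d in(45,60):print(d,np.linalg.norm(h+j*d/1000-c))
```

```text
[ 0.65667187 -0.38578758] scene [ 0.6909182 -0.4151693]
45 0.12755724522960607
60 0.11264064825960148
```

Request:
{"name": "jog_arm", "arguments": {
  "increments": [
    [[-0.003,0,0],0],
    [[-0.003,0,0],0],
    [[-0.003,0,0],0]
  ],
  "fingers": 90
}}

```text
time: 8.52
eef_pos: [0.507, -0.3003, 0.2516]
orientation: [2.643, 1.696, 0.001]
contact_force: [-0.5, -0.3, -0.1]
opening: 0.715
```

Request:
{"name": "jog_arm", "arguments": {
  "increments": [
    [[0,0,0.04],0],
    [[0,0,0.075],0],
    [[0,0,0.1],0],
    [[0,0,0.112],0],
    [[0,0,0.117],0],
    [[0,0,0.117],0]
  ]
}}

```text
time: 9.28
eef_pos: [0.5071, -0.3005, 0.1343]
orientation: [2.643, 1.696, 0.001]
contact_force: [0.3, 0.1, 1.2]
opening: 0.644
```

Request:
{"name": "jog_arm", "arguments": {
  "increments": [
    [[0,0,0],0],
    [[0,0,0],0],
    [[0,0,0],0],
    [[0,0,0],0],
    [[0,0,0],0]
  ],
  "fingers": 255
}}

```text
time: 9.9
eef_pos: [0.5068, -0.3003, 0.1339]
orientation: [2.644, 1.696, 0.0]
contact_force: [0.1, -0.2, 2.5]
opening: 0.271
```

Request:
{"name": "jog_arm", "arguments": {
  "increments": [
    [[0,0,-0.015],0],
    [[0,0,-0.045],0],
    [[0,0,-0.085],0],
    [[0.035,-0.002,-0.117],-0.083],
    [[0.075,-0.004,-0.117],-0.166],
    [[0.115,-0.006,-0.117],-0.25],
    [[0.155,-0.008,-0.117],-0.332],
    [[0.188,-0.01,-0.117],-0.415]
  ]
}}

```text
time: 10.9
eef_pos: [0.5764, -0.1237, 0.2515]
orientation: [2.234, 2.208, 0.001]
contact_force: [-0.1, -0.7, -0.7]
opening: 0.275
```

Request:
{"name": "jog_arm", "arguments": {
  "increments": [
    [[0,0,0.065],0],
    [[0,0,0.068],0],
    [[0,0,0.068],0],
    [[0,0,0.068],0]
  ]
}}

```text
time: 11.4
eef_pos: [0.5772, -0.1261, 0.1853]
orientation: [2.236, 2.201, 0.003]
contact_force: [-0.4, 0.2, -0.6]
opening: 0.273
```

Run:
```python
from bench import env,get_image
from h import *
from scipy.spatial.transform import Rotation as R
a=get_image("scene");b=get_image("top");s=env.get_state();M=R.from_rotvec(s["orientation"]).as_matrix()
print(s["eef_pos"],np.arctan2(M[1,0],M[0,0]),s["contact_force"],s["opening"]);print(M.round(3))
P=s["eef_pos"]+M[:,2]*.078; print("grasp",P)
for n in("scene","top"):print(n,proj(n,[P+M[:,0]*.155,P,[.576,.0715,.1]]).round(1).tolist())
z=lambda i,x,y:cv2.resize(i[y:y+100,x:x+100],None,fx=4,fy=4,interpolation=cv2.INTER_CUBIC)
cv2.imwrite("pics/p5.png",np.clip(np.hstack([z(a,230,160),z(b,200,140)])*1.3,0,255).astype(np.uint8))
```

```text
[ 0.57694863 -0.12598436  0.18489908] 1.555181901755493 [-1.19499725 -0.50137767 -1.18196069] 0.2743544909239939
[[ 0.016  1.     0.003]
 [ 1.    -0.016 -0.001]
 [-0.001  0.003 -1.   ]]
grasp [ 0.5772083  -0.12609477  0.10689959]
scene [[295.2, 202.9], [263.4, 239.9], [302.0, 194.2]]
top [[240.9, 192.5], [304.6, 194.7], [223.6, 193.9]]
```

View pics/p5.png

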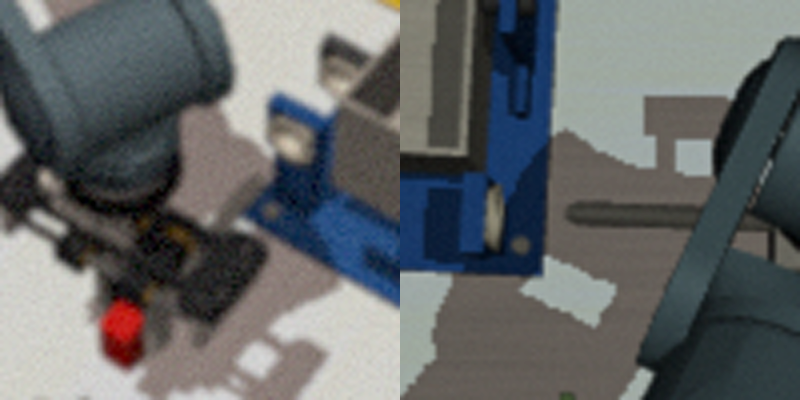

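Run:
```python
from h import *
T=lambda x,y:np.array([200+(x-400)/4,140+y/4]);S=lambda x,y:np.array([230+x/4,160+y/4])
t=tri(dict(top=T(568,212),scene=S(260,181)));o=tri(dict(top=T(494,215),scene=S(292,138)))
print(t,o,o-t)
P=np.array([.577,-.126,.103]);d=np.array([.016,1,0])
for z in(0,-.004):print(proj("top",[P+d*.155+[0,0,z],P+d*.1]).round(2).tolist(),proj("scene",[P+d*.155+[0,0,z],P+d*.1]).round(2).tolist())
print(onz("top",T(568,212),.103),onz("top",T(700,216),.103),onz("top",T(494,215),.1),onz("scene",S(292,138),.1),onz("scene",S(260,181),.103))
```

```text
[0.57960013 0.02704222 0.09726428] [0.57720262 0.07252466 0.0980153 ] [-0.00239751  0.04548243  0.00075103]
[[240.92, 192.68], [263.47, 193.47]] [[295.15, 203.63], [284.32, 216.27]]
[[241.04, 192.83], [263.47, 193.47]] [[295.14, 204.46], [284.32, 216.27]]
[0.57874203 0.02635728] [ 0.57785156 -0.05415709] [0.57630368 0.07167122] [0.57896713 0.0722151 ] [0.58235099 0.0238038 ]
```

Request:
{"name": "jog_arm", "arguments": {
  "increments": [
    [[0.01,-0.0015,0.001],0],
    [[0.02,-0.0015,0.001],0],
    [[0.03,-0.0015,0.001],0],
    [[0.038,-0.0015,0.001],0],
    [[0.046,-0.0015,0.001],0],
    [[0.052,-0.0015,0.001],0],
    [[0.058,-0.0015,0.001],0],
    [[0.064,-0.0015,0.001],0]
  ]
}}

```text
time: 12.5
eef_pos: [0.5755, -0.0609, 0.1817]
orientation: [2.238, 2.205, 0.0]
contact_force: [-0.1, -0.6, -0.5]
opening: 0.274
```

Request:
{"name": "jog_arm", "arguments": {
  "increments": [
    [[0.006,0,0],0],
    [[0.012,0,0],0],
    [[0.018,0,0],0],
    [[0.024,0,0],0],
    [[0.028,0,0],0],
    [[0.028,0,0],0]
  ]
}}

```text
time: 13.25
eef_pos: [0.5759, -0.0329, 0.1817]
orientation: [2.238, 2.205, -0.0]
contact_force: [-1.0, 0.3, -1.8]
opening: 0.274
```

Run:
```python
from bench import env,get_image
from h import *
from scipy.spatial.transform import Rotation as R
a=get_image("scene");b=get_image("top");s=env.get_state();M=R.from_rotvec(s["orientation"]).as_matrix()
print(s["eef_pos"],np.arctan2(M[1,0],M[0,0]),s["contact_force"],s["opening"])
z=lambda i,x,y:cv2.resize(i[y:y+100,x:x+66],None,fx=6,fy=6,interpolation=cv2.INTER_CUBIC)
cv2.imwrite("pics/p6.png",np.clip(np.hstack([z(a,270,130),z(b,170,140)])*1.3,0,255).astype(np.uint8))
```

```text
[ 0.57590514 -0.03323293  0.18166703] 1.5558429830675178 [-0.01733118 -0.17990756 -1.11181171] 0.2759898639650174
```

View pics/p6.png

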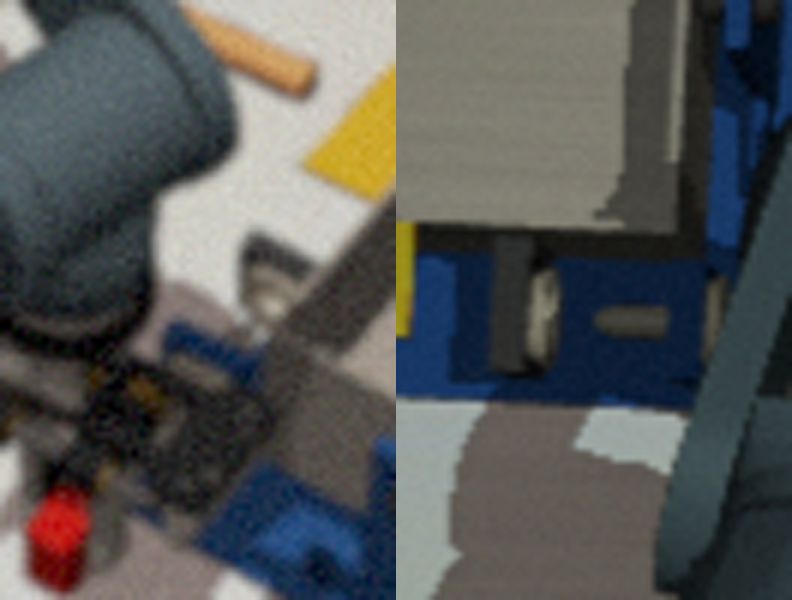

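The pin is through the bracket bushing, with its tip at crop (596,320) in line with the inner bore at (545,318). I'll keep going.

Request:
{"name": "jog_arm", "arguments": {
  "increments": [
    [[0.007,0,0],0],
    [[0.014,0,0],0],
    [[0.021,0,0],0],
    [[0.028,0,0],0],
    [[0.034,0,0],0],
    [[0.04,0,0],0],
    [[0.046,0,0],0],
    [[0.05,0,0],0]
  ]
}}

```text
time: 14.35
eef_pos: [0.5766, 0.0172, 0.1817]
orientation: [-2.238, -2.205, -0.0]
contact_force: [0.5, -0.3, -1.1]
opening: 0.278
```

Request:
{"name": "jog_arm", "arguments": {
  "increments": [
    [[0.005,0,0],0],
    [[0.01,0,0],0],
    [[0.012,0,0],0],
    [[0.012,0,0],0],
    [[0.012,0,0],0],
    [[0.012,0,0],0]
  ]
}}

```text
time: 15.1
eef_pos: [0.5768, 0.0287, 0.1817]
orientation: [-2.238, -2.204, -0.0]
contact_force: [-0.1, -0.6, -2.0]
opening: 0.279
```

Run:
```python
from bench import env,get_image
from h import *
from scipy.spatial.transform import Rotation as R
a=get_image("scene");b=get_image("top");s=env.get_state();M=R.from_rotvec(s["orientation"]).as_matrix()
print(s["eef_pos"],np.arctan2(M[1,0],M[0,0]),s["contact_force"],s["opening"]);print(M[:,0])
z=lambda i,x,y:cv2.resize(i[y:y+100,x:x+66],None,fx=6,fy=6,interpolation=cv2.INTER_CUBIC)
cv2.imwrite("pics/p7.png",np.clip(np.hstack([z(a,280,110),z(b,150,130)])*1.4,0,255).astype(np.uint8))
```

```text
[0.57680925 0.02868765 0.18161967] 1.5556136145849777 [ 0.76460193 -0.84722388 -1.93890854] 0.27398963293459083
[ 1.51821289e-02  9.99884745e-01 -7.59560201e-06]
```

View pics/p7.png

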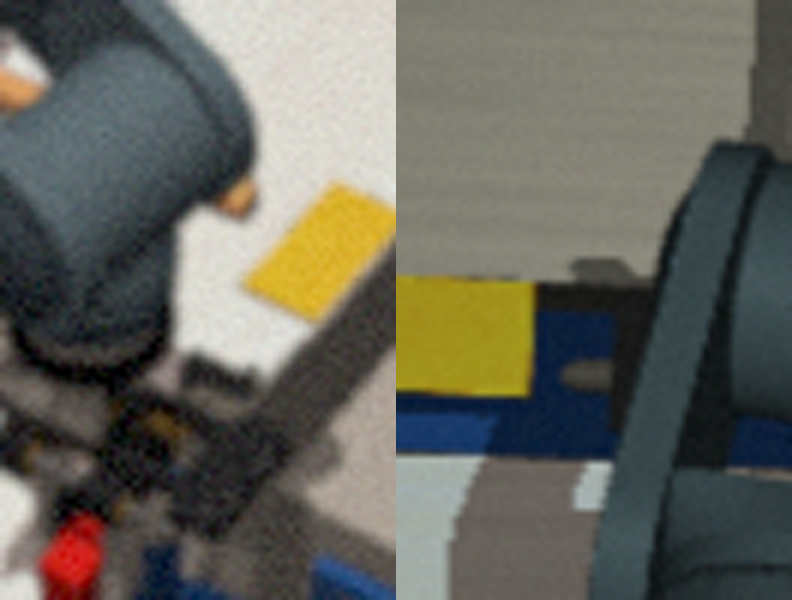

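The pin's end sticks about 20 mm out of the inner bushing, from crop (562,375) to (612,375). Its axis is in line, forces are low and the bin is level.

```bash
python3 -c "
from bench import workorder,env
print(workorder.close_job());s=env.get_state();print(s['time'],s['opening'],s['contact_force'])"
```

```text
the job is handed in; nothing more can be done
None
the job is handed in; nothing more can be done
```

I pressed the bin level, then gripped the smaller pin by its red handle and threaded it through the bracket's bushing and the bin's. The job was handed in at about 15 s, with the handle still gripped; no verdict comes back.

- **Bin:** at the stop the force rose to about 15 N with no further movement. Later pictures show the bin level.
- **Pin through the first bushing:** I paused with the tip between the two bushings, and the picture showed it in line with the second bore.
- **Final position:** the top picture shows the pin's end about 20 mm out of the second bushing. The tool heading was 1.5556 rad, against a bore direction I estimated at 1.555 rad.
- **Grip and force:** the gripper opening stayed at 0.274 (about 26 mm, the handle's width), and the wrist force was about 2 N. I had no direct reading of the grip force.
- **Bystanders:** no contact was felt with the castor wheel, funnel, mallet or sprue runners. I did not re-measure their positions at the end.

Two checks were imperfect. The two cameras disagreed by 2–4 mm on positions, so I corrected the pin by 1.5 mm sideways and 1 mm down before inserting it. The state call after hand-in returned only the "handed in" message, so there is no reading from after that point.

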